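# Show the trainee the weighing round by pointing

## Robot

A 7-joint arm with a two-finger parallel gripper is mounted at the origin on a cart in front of the work surface, level with it; the furniture and walls round the work are solid. World frame = base frame: x ahead of the robot, y to its left, z up, the work surface at z = 0. Lengths are in m, angles in rad, forces in N, time in s.
With the tool pointing down it reaches from about 0.4 to 0.85 m from the base axis. Payload 10.4 kg.
Tool frame: the origin (TCP) lies between the finger pads, 19 mm behind the fingertips; this is the grasp point; z points along the fingers, y is the line along which they close (so a half turn about z gives the same grasp; the last joint's range is limited). The gripper opens to 87 mm and grips with 3 to 60 N. Pads are 19 mm wide; open, the fingers measure 117 mm over their backs; the gripper's body (75 mm by 190 mm) begins 51 mm behind the grasp point.
Start: joints at [-0.023, 0.332, -0.065, 1.46, 0.022, 1.35, -0.088], TCP at [0.625, 0, 0.241] pointing down, gripper open.
Joint ranges: [-2.6, 2.6], [-0.5, 2.12], [-1.47, 1.34], [0.16, 2.42], [-1.27, 4.41], [0.06, 2.06], [-2.6, 2.6]. Speed limits (rad/s): [2.22, 2.22, 2.79, 2.79, 3.14, 3.14, 3.14].

## Interface

Orientations are given as a unit quaternion [x, y, z, w].
In Python, from bench import r, vision gives the robot as it stands.
- The arm moves only by the tool drive_tool, never from a script. Its argument "series" is a list of rows, each a list of 2 entries, a list of its own where there are three numbers: the shift along the world's x, y, z in cm, then the turn about the world's z in degrees. A call has exactly 10 rows; each row shifts and turns the commanded pose from where the row before left it; what a row does not reach is not made up. A row lasts 1/8 s, in which the tool goes at most 62.5 mm and 10.7 degrees, less where a joint would pass 70% of its speed; a pose out of reach is approached as far as the arm can. A call with a gripper value outside its range is refused whole. "hand" is the closure, from 0 (fully open) to 1 (shut), set as the call begins (left out, the last holds). The fingers move at their own pace and stop on an object; "newtons" is the grip in N (left out, the last holds). Time passes only in rows, so rows that do not move let the fingers close, or fill a call up. It gives the time, the measured TCP pose, the force, the opening and the grip force at its end, in the units of the state.
- r.read_state(): the state, without advancing time (a new reading comes with each control period).
- vision.camera(name): name is "scene" or "side" or "wrist"; returns a dict with "color" (480x640x3 uint8, red, green, blue), "intrinsics" (3x3 intrinsics, pixels), "k1" (the pictures are not rectified: a ray, as slopes to the right and down, at radius r is drawn at 1 + k1 r^2 times it, then the intrinsics apply), "R" (3x3) and "t" (3): a world point X has camera coordinates R X + t; the wrist camera has in their place "mount" (4x4, takes a point from camera to tool coordinates, whose origin is the TCP and whose axes are the flange's). Camera axes: x right, y down, z forward; pixel columns grow to the right and rows downward; lengths in m; the calibration is good to about 2 mm. A picture is of the moment at which its call begins: read the wrist's pose just before it. There is no depth.
- r.close_job(): hands the job in; it is judged then, once.
The state is a dict: "time": time; "joint_positions": joint angles; "joint_vel": joint speeds; "joint_torque": joint torques, N m; "ee_pos": TCP position; "eef_rot": TCP orientation; "ft_force": force on the tool from outside, world axes, zero at the start; "torque": the same for the moment, N m; "width": finger opening in m; "grip_force": force on a finger pad.
Only numpy, scipy, OpenCV 4.12 (cv2) and the standard library are available. Lean on these libraries where they do the work, as an engineer would, in place of code of your own. Each camera call takes 0.05 s, during which the arm holds its last target. There are 200 camera calls.

## Task

Show a trainee the steps of the next weighing job by pointing straight down with the fingertips, a few centimetres above each thing and over its middle, for about two seconds each: first the lowest of the three closed containers that stand together in the round steel dish, then the weighing pan of the balance, and last the upper end of the pestle that leans in the mortar. Touch and move nothing, do not point at the two other containers in the dish, and finish still pointing at the pestle.

Things in the scene. Friction and masses are not known exactly. Their poses are not given: they have to be found in the camera images.
- dish: round steel dish, 197 mm across and 33 mm high, its floor 3 mm above the surface, loose; origin at the centre of its underside. The three closed containers stand upright in it, about 85 mm apart centre to centre; which stands where, changes
- low_jar: the lowest container in the dish: squat glass jar with a wide screw lid, 56 mm in diameter, 63 mm high, loose (0.12 kg); origin at the centre of its underside, z up
- jar_top (a point): centre of the top of the squat jar's lid, 63 mm above the jar's underside
- mid_bottle: the middle-sized container in the dish: narrow bottle with a screw cap, 44 mm in diameter, 84 mm high, loose; origin at the centre of its underside
- mid_top (a point): centre of the top of the narrow bottle's cap
- tall_bottle: the tallest container in the dish: bottle with a screw cap, 60 mm in diameter, 109 mm high, loose; origin at the centre of its underside
- tall_top (a point): centre of the top of the tallest bottle's cap
- balance: top-pan laboratory balance, 303 mm deep (x), 190 mm wide (y), 83 mm high at the pan, display and keys on its near side (-x), fixed; origin at the centre of its underside. It stands at the right, beside the dish or the mortar
- pan (a point): centre of the top of the balance's round pan (90 mm across), 83 mm above the surface; it is the highest part of the balance
- mortar: stone mortar, bowl 128 mm across and 90 mm high, with a pestle leaning in it that sticks out over the rim toward the mortar's -y side; loose (1.4 kg); bowl and pestle are one piece; origin under the bowl, z up. It stands at the left or in the middle of the work area (the dish takes the other place), turned variously
- pestle_top (a point): highest point of the pestle, at its free upper end (about 28 mm thick), 165 mm above the surface, at x = -7, y = -58 mm in the mortar's frame
- flask: conical glass flask, 80 mm across and 135 mm high, a bystander standing behind and between the dish and the mortar, loose; origin at the centre of its underside
- beaker: small glass beaker, 65 mm across and 67 mm high, a bystander at the back, loose; origin at the centre of its underside

How it is judged:
By the outcome, as a careful person would: the job done as asked, in the order asked, and still so for the second after the job is handed in, with the robot touching nothing.
It also fails if it takes over 59 s, if anything falls off the work surface, if the arm or the gripper's body presses on something with over 40 N, if the wrist force passes 120 N, or if a joint passes its speed limit or range.

## Working session

There is one attempt and no reset: what is moved stays moved. The work goes in short steps, Python scripts to look and compute and a tool call to move; the robot and the scene stay as the last step left them, time stands still between calls to the robot, and variables do not carry over. Pictures are saved under pics/ and viewed, at most 10 in all, crops included, and the job is handed in when it is done.

Besides the shell and the picture viewer there is one more tool, called after "Request:" as name(argument=value, ...) on one line, values as JSON. drive_tool: Moves the arm, as the interface text tells. Its arguments: {"type":"object","properties":{"series":{"type":"array"},"hand":{"type":"number"},"newtons":{"type":"number"}},"required":["series"]}

```bash
mkdir -p pics; cat > h.py <<'E'
import numpy as np, cv2, pickle
def save(name,c): pickle.dump(c,open(f'pics/{name}.pkl','wb')); cv2.imwrite(f'pics/{name}.png',c['color'][:,:,::-1])
def load(name): return pickle.load(open(f'pics/{name}.pkl','rb'))
def ray(c,u,v):
    K=np.array(c['intrinsics']); d=np.array([c['k1'],0,0,0,0.]) 
    x=np.array([(u-K[0,2])/K[0,0],(v-K[1,2])/K[1,1]]); s=x.copy()
    for _ in range(20): s=x/(1+c['k1']*(s@s))
    R=np.array(c['R']);t=np.array(c['t']); return -R.T@t, R.T@np.array([s[0],s[1],1])
def onz(c,u,v,z):
    o,d=ray(c,u,v); return o+d*(z-o[2])/d[2]
def two(a,b):
    (o,d),(p,e)=a,b; d=d/np.linalg.norm(d);e=e/np.linalg.norm(e)
    s=np.linalg.lstsq(np.c_[d,-e],p-o,rcond=None)[0]; A=o+s[0]*d;B=p+s[1]*e
    return (A+B)/2,np.linalg.norm(A-B)
E
python3 - <<'E'
from bench import r,vision
from h import *
for n in('scene','side'):
    c=vision.camera(n); save(n,c); print(n,-np.array(c['R']).T@c['t'],c['k1'])
print(r.read_state()['time'])
E
```

```text
scene [ 0.03767041 -0.71173282  0.92051042] -0.09611483735918289
side [ 0.30777445 -1.00086379  1.07187644] 0.020735152662646753
0.1
```

View pics/scene.png

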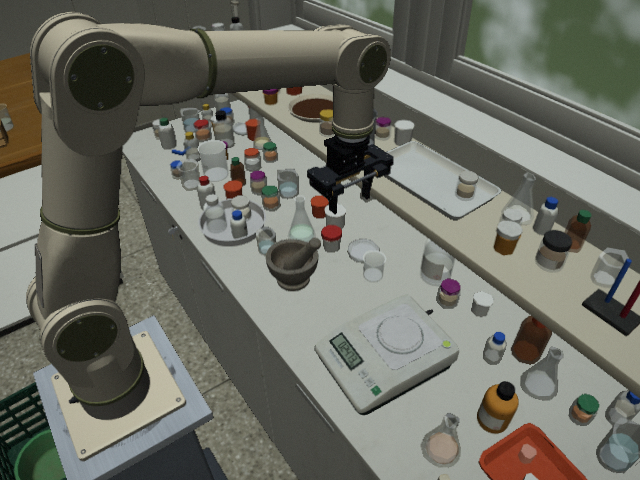

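View pics/side.png

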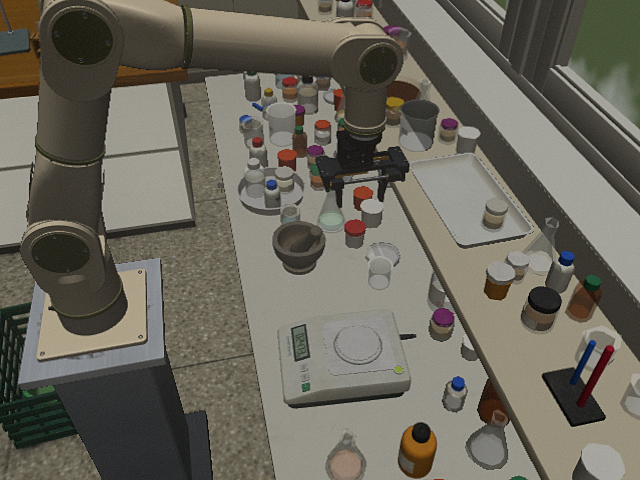

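The scene view shows the dish at about (233,222), the mortar at (292,262) with its pestle end at (314,243), and the pan at (400,334). In the side view the dish is at (270,190), the pestle end at (317,232), and the pan at (358,345). I'll zoom in on the dish and pestle.

```bash
python3 - <<'E'
from h import *
a=cv2.imread('pics/scene.png');b=cv2.imread('pics/side.png')
f=lambda im,x,y:cv2.resize(im[y:y+120,x:x+130],None,fx=3,fy=3,interpolation=cv2.INTER_CUBIC)
cv2.imwrite('pics/z.png',np.hstack([f(a,195,175),f(b,230,145)]))
E
```

```text
(no output)
```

View pics/z.png

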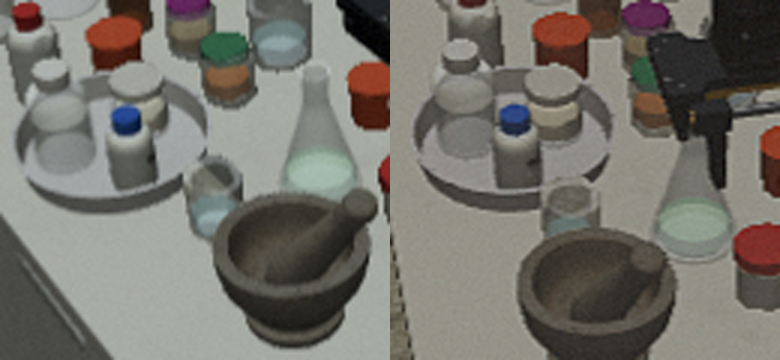

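The zoom shows the beige-lidded squat jar at scene (240,201) and side (284,172). The tall bottle (white cap) and the blue-capped bottle stand beside it, and the pestle end is at scene (315,242) and side (316,230).

```bash
python3 - <<'E'
from h import *
s,d=load('scene'),load('side')
for n,a,b,z in[('jar',(240.3,201),(284,172.3),.066),('mid',(237,212),(271.7,181.5),.087),('tall',(211.7,197),(253.7,160.5),.112),('pan',(400,334),(358,345),.083),('pestle',(315.3,242),(316,229.5),.16),('flask',(300,200),(331,190),.135)]:
    print(n,*[np.round(x,3) for x in(onz(s,*a,z),onz(d,*b,z),*two(ray(s,*a),ray(d,*b)))])
E
```

```text
jar [0.511 0.356 0.066] [0.51  0.354 0.066] [0.509 0.352 0.068] 0.001
mid [0.467 0.29  0.087] [0.466 0.292 0.087] [0.465 0.284 0.093] 0.001
tall [0.429 0.363 0.112] [0.429 0.364 0.112] [0.428 0.36  0.114] 0.0
pan [ 0.548 -0.281  0.083] [ 0.549 -0.285  0.083] [ 0.551 -0.279  0.077] 0.002
pestle [ 0.524 -0.007  0.16 ] [ 0.523 -0.004  0.16 ] [ 0.522 -0.008  0.163] 0.002
flask [0.604 0.178 0.135] [0.599 0.161 0.135] [0.601 0.172 0.133] 0.011
```

Request:
drive_tool(series=[[[0, 0, 1], 0], [[-1, 4, 0], 0], [[-1.5, 5, 0], 0], [[-1.5, 5, 0], 0], [[-1.5, 5, 0], 0], [[-1.5, 5, 0], 0], [[-1.5, 5, 0], 0], [[-1.5, 4, 0], 0], [[-1.5, 2.5, 0], 0], [[0, 0, 0], 0]], hand=1, newtons=5)

```text
time: 1.35
ee_pos: [0.5082, 0.3578, 0.2518]
eef_rot: [0.705, 0.709, 0.0, -0.001]
ft_force: [0.1, -1.3, 1.4]
width: 0.0019
grip_force: 0.0
```

```bash
python3 - <<'E'
from bench import r,vision
from h import *
from scipy.spatial.transform import Rotation as Ro
s=r.read_state(); c=vision.camera('wrist')
T=np.eye(4);T[:3,:3]=Ro.from_quat(s['eef_rot']).as_matrix();T[:3,3]=s['ee_pos']
W=np.linalg.inv(T@np.array(c['mount'])); c['R'],c['t']=W[:3,:3],W[:3,3]; save('w1',c)
print(s['time'],s['ee_pos'],s['eef_rot'],s['width'])
K=np.array(c['intrinsics'])
for n,p in [('jar',(.51,.355,.066)),('mid',(.466,.29,.087)),('tall',(.429,.363,.112)),('tip',T[:3,3]-[0,0,.019])]:
    q=W[:3,:3]@p+W[:3,3]; x=q[:2]/q[2]; x=x*(1+c['k1']*x@x); print(n,(K[:2,:2]@x+K[:2,2]).round())
E
```

```text
1.35 [0.50819328 0.3578277  0.25180367] [ 7.05471588e-01  7.08737907e-01  2.99946698e-04 -5.73534503e-04] 0.001872605203544492
jar [323. 225.]
mid [274. 300.]
tall [220. 227.]
tip [320. 293.]
```

View pics/w1.png

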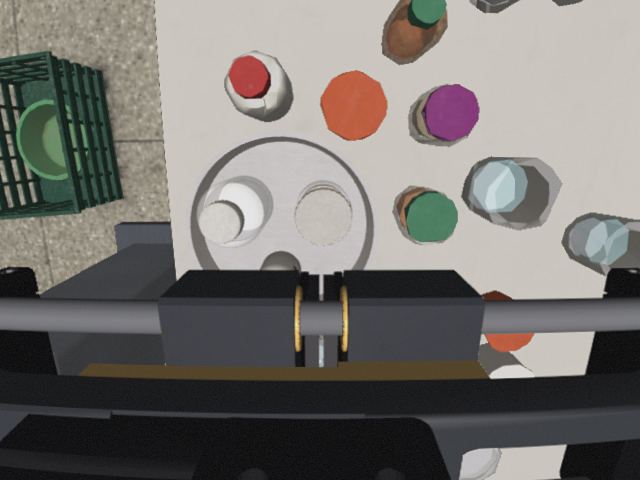

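The wrist view shows the squat jar's lid at (323,216), the tall cap at (221,222), and the mid bottle partly hidden at (280,262).

```bash
python3 - <<'E'
from h import *
from bench import r
c=load('w1'); print(onz(c,323,217,.066),onz(c,221,222,.112), r.read_state()['ee_pos'],r.read_state()['joint_vel'])
g=c['color'].astype(int).sum(2); print(''.join(''), g[180:250:3,323])
E
```

```text
[0.51027971 0.36227871 0.066     ] [0.42970635 0.36693039 0.112     ] [0.5095317  0.35585947 0.25176678] [ 0.02823966 -0.00412573  0.03068273  0.00212213  0.00854183 -0.00238023
  0.00520032]
 [511 518 542 453 566 575 573 578 570 563 570 567 582 569 563 573 582 577
 580 576 562 570 568 583]
```

Request:
drive_tool(series=[[[0, 0.4, -1], 0], [[0, 0, -2], 0], [[0, 0, -2], 0], [[0, 0, -2], 0], [[0, 0, -2], 0], [[0, 0, -2], 0], [[0, 0, -1.3], 0], [[0, 0, -0.6], 0], [[0, 0, 0], 0], [[0, 0, 0], 0]])

```text
time: 2.65
ee_pos: [0.5103, 0.3593, 0.123]
eef_rot: [0.707, 0.707, 0.001, 0.0]
ft_force: [0.1, -0.2, 0.5]
width: 0.0005
grip_force: 0.0
```

```bash
python3 - <<'E'
from bench import r,vision
from h import *
from scipy.spatial.transform import Rotation as Ro
out=[]
for n in('scene','side'):
    c=vision.camera(n); save(n+'2',c)
a=cv2.imread('pics/scene2.png');b=cv2.imread('pics/side2.png')
f=lambda im,x,y:cv2.resize(im[y:y+150,x:x+130],None,fx=3,fy=3,interpolation=cv2.INTER_CUBIC)
cv2.imwrite('pics/z2.png',np.hstack([f(a,185,100),f(b,220,80)]))
s=r.read_state();print(s['time'],s['ee_pos'],s['ft_force'])
E
```

```text
2.75 [0.51032311 0.35927271 0.12297822] [-0.67123341 -0.79405475  0.462997  ]
```

View pics/z2.png

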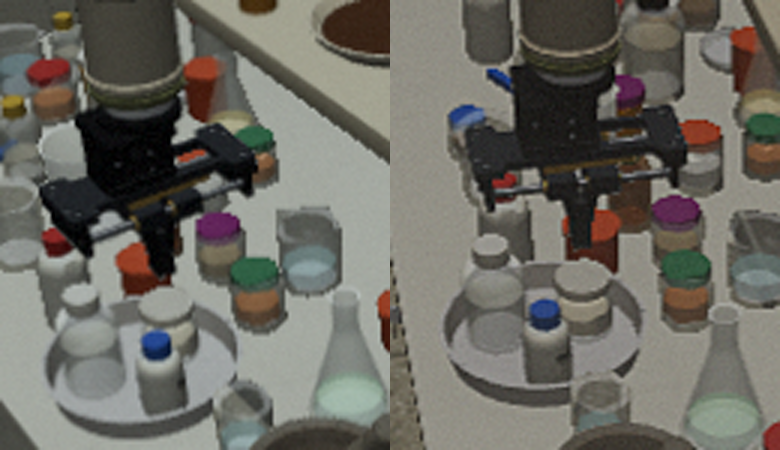

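Both views show the closed fingertips just above the squat jar's lid: scene tip (239,191) over lid (240,201), side tip (284,161) over lid (284,172). I'll hold here.

Request:
drive_tool(series=[[[0, 0, 0], 0], [[0, 0, 0], 0], [[0, 0, 0], 0], [[0, 0, 0], 0], [[0, 0, 0], 0], [[0, 0, 0], 0], [[0, 0, 0], 0], [[0, 0, 0], 0], [[0, 0, 0], 0], [[0, 0, 0], 0]])

```text
time: 4.0
ee_pos: [0.51, 0.359, 0.1223]
eef_rot: [0.707, 0.707, 0.0, 0.0]
ft_force: [0.1, 0.5, -1.2]
width: 0.0005
grip_force: 0.0
```

Request:
drive_tool(series=[[[0, 0, 0], 0], [[0, 0, 0], 0], [[0, 0, 0], 0], [[0, 0, 2], 0], [[0, 0, 3], 0], [[0, 0, 4], 0], [[0, 0, 4], 0], [[0, 0, 2], 0], [[2, -4, 0], 0], [[3, -5, 0], 0]])

```text
time: 5.25
ee_pos: [0.5599, 0.2696, 0.2745]
eef_rot: [0.706, 0.708, 0.001, 0.0]
ft_force: [1.2, -0.2, -0.0]
width: 0.0006
grip_force: 0.0
```

Request:
drive_tool(series=[[[2, -5, 0], 0], [[2, -5, 0], 0], [[1.5, -5.2, 0], 0], [[0.5, -5.5, 0], 0], [[0, -5.5, 0], 0], [[0, -5.5, 0], 0], [[0, -5.5, 0], 0], [[-1, -5.5, 0], 0], [[-1.5, -5, 0], 0], [[-2, -4, 0], 0]])

```text
time: 6.5
ee_pos: [0.5744, -0.2501, 0.2738]
eef_rot: [0.707, 0.707, 0.0, 0.001]
ft_force: [0.4, 0.0, 0.1]
width: 0.0009
grip_force: 0.0
```

Request:
drive_tool(series=[[[-2.6, -3.5, -2], 0], [[0, 0, -2.5], 0], [[0, 0, -2.5], 0], [[0, 0, -2.5], 0], [[0, 0, -2], 0], [[0, 0, -1.5], 0], [[0, 0, -0.5], 0], [[0, 0, 0], 0], [[0, 0, 0], 0], [[0, 0, 0], 0]])

```text
time: 7.75
ee_pos: [0.5494, -0.2831, 0.1379]
eef_rot: [0.707, 0.707, 0.0, 0.0]
ft_force: [0.3, 0.5, 0.7]
width: 0.0005
grip_force: 0.0
```

```bash
python3 - <<'E'
from bench import r,vision
from h import *
from scipy.spatial.transform import Rotation as Ro
s=r.read_state()
for n in('scene','side'): save(n+'3',vision.camera(n))
a=cv2.imread('pics/scene3.png');b=cv2.imread('pics/side3.png')
f=lambda im,x,y:cv2.resize(im[y:y+190,x:x+190],None,fx=2,fy=2,interpolation=cv2.INTER_CUBIC)
cv2.imwrite('pics/z3.png',np.hstack([f(a,300,230),f(b,260,230)]))
print(s['time'],s['ee_pos'],s['ft_force'])
for n in('scene3','side3'):
    c=load(n);K=c['intrinsics'];
    for p in ([.549,-.283,.083],s['ee_pos']-np.array([0,0,.019])):
        q=c['R']@np.array(p)+c['t'];x=q[:2]/q[2];x=x*(1+c['k1']*x@x);print(n,(K[:2,:2]@x+K[:2,2]).round(1))
E
```

```text
7.75 [ 0.54935034 -0.28308231  0.13791753] [0.28664262 0.48813225 0.69064959]
scene3 [400.8 334.3]
scene3 [402.7 323.5]
side3 [357.7 344.3]
side3 [358.6 333.3]
```

View pics/z3.png

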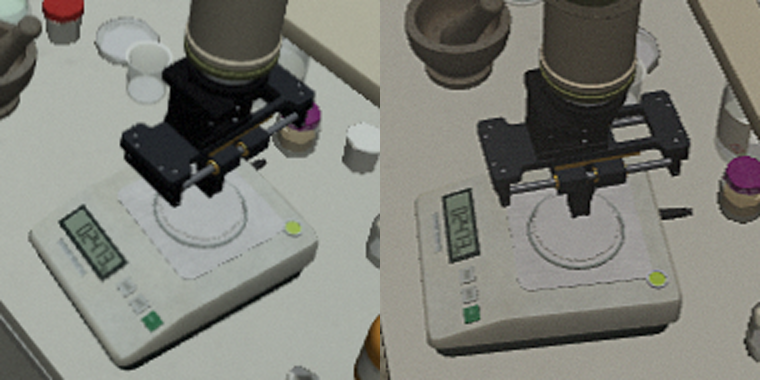

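The fingertips are over the pan's middle: side pan centre (358,345), tip about (359,335). I'll hold here, then go to the pestle.

Request:
drive_tool(series=[[[0, 0, 0], 0], [[0, 0, 0], 0], [[0, 0, 0], 0], [[0, 0, 0], 0], [[0, 0, 0], 0], [[0, 0, 0], 0], [[0, 0, 0], 0], [[0, 0, 0], 0], [[0, 0, 0], 0], [[0, 0, 0], 0]])

```text
time: 9.1
ee_pos: [0.549, -0.283, 0.1373]
eef_rot: [0.707, 0.707, 0.0, 0.0]
ft_force: [-0.2, 0.3, -0.4]
width: 0.0003
grip_force: 0.0
```

Request:
drive_tool(series=[[[0, 0, 0], 0], [[0, 0, 0], 0], [[0, 0, 0], 0], [[0, 0, 2], 0], [[0, 0, 3], 0], [[0, 0, 4], 0], [[0, 0, 4], 0], [[0, 0, 2], 0], [[0, 3, 0], 0], [[0, 5, 0], 0]])

```text
time: 10.35
ee_pos: [0.5486, -0.2038, 0.2873]
eef_rot: [0.708, 0.706, -0.0, 0.0]
ft_force: [1.6, 0.1, 0.5]
width: 0.0004
grip_force: 0.0
```

Request:
drive_tool(series=[[[-0.6, 5, 0], 0], [[-1, 5, 0], 0], [[-1, 5, 0], 0], [[0, 3, 0], 0], [[0, 1.7, 0], 0], [[0, 0, 0], 0], [[0, 0, 0], 0], [[0, 0, 0], 0], [[0, 0, 0], 0], [[0, 0, 0], 0]])

```text
time: 11.6
ee_pos: [0.523, -0.0063, 0.2872]
eef_rot: [0.707, 0.707, 0.0, 0.0]
ft_force: [0.1, -0.6, -0.4]
width: 0.0006
grip_force: 0.0
```

```bash
python3 - <<'E'
from bench import r,vision
from h import *
from scipy.spatial.transform import Rotation as Ro
s=r.read_state(); c=vision.camera('wrist')
T=np.eye(4);T[:3,:3]=Ro.from_quat(s['eef_rot']).as_matrix();T[:3,3]=s['ee_pos']
W=np.linalg.inv(T@np.array(c['mount'])); c['R'],c['t']=W[:3,:3],W[:3,3]; save('w4',c)
print(s['time'],s['ee_pos'])
for n in('scene','side'): save(n+'4',vision.camera(n))
a=cv2.imread('pics/scene4.png');b=cv2.imread('pics/side4.png');w=cv2.imread('pics/w4.png')
f=lambda im,x,y:cv2.resize(im[y:y+130,x:x+130],None,fx=3,fy=3,interpolation=cv2.INTER_CUBIC)[:280]
cv2.imwrite('pics/z4.png',np.vstack([np.hstack([f(a,250,195),f(b,250,185)]),cv2.resize(w[0:320],(780,320))[:,:780]]))
E
```

```text
11.6 [ 0.52301931 -0.00633883  0.28724674]
```

View pics/z4.png

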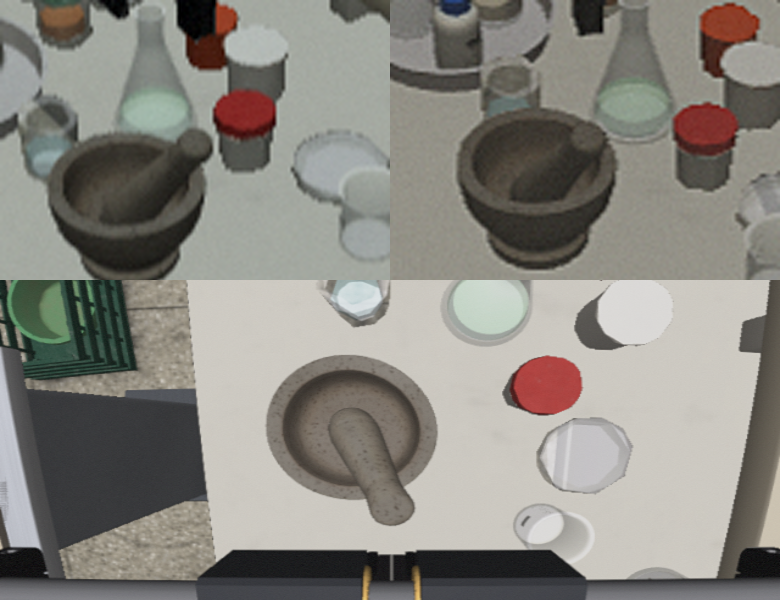

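The wrist view shows the pestle's free end at about (320,227). The fingertips sit well above it in the scene and side views.

```bash
python3 - <<'E'
from h import *
w,s,d=load('w4'),load('scene4'),load('side4')
print(onz(w,320,227,.155),onz(w,320,227,.165))
print(two(ray(w,320,227),ray(s,315.7,243)),two(ray(w,320,227),ray(d,316,231)))
E
```

```text
[5.22590780e-01 5.09945632e-04 1.55000000e-01] [0.52261445 0.0027364  0.165     ]
(array([ 0.52499649, -0.00165236,  0.1516411 ]), np.float64(0.005562505949803099)) (array([ 5.23393337e-01, -3.54728438e-04,  1.51807206e-01]), np.float64(0.00164796355479382))
```

Request:
drive_tool(series=[[[0, 0.4, -1], 0], [[0, 0, -1.5], 0], [[0, 0, -1.5], 0], [[0, 0, -1.3], 0], [[0, 0, -0.8], 0], [[0, 0, -0.5], 0], [[0, 0, 0], 0], [[0, 0, 0], 0], [[0, 0, 0], 0], [[0, 0, 0], 0]])

```text
time: 13.0
ee_pos: [0.5231, -0.002, 0.2215]
eef_rot: [0.707, 0.707, 0.0, 0.0]
ft_force: [-0.8, 0.7, 1.1]
width: 0.0003
grip_force: 0.0
```

```bash
python3 - <<'E'
from bench import r,vision
from h import *
for n in('scene','side'): save(n+'5',vision.camera(n))
a=cv2.imread('pics/scene5.png');b=cv2.imread('pics/side5.png')
f=lambda im,x,y:cv2.resize(im[y:y+160,x:x+130],None,fx=3,fy=3,interpolation=cv2.INTER_CUBIC)
cv2.imwrite('pics/z5.png',np.hstack([f(a,250,140),f(b,250,130)]))
E
```

```text
(no output)
```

View pics/z5.png

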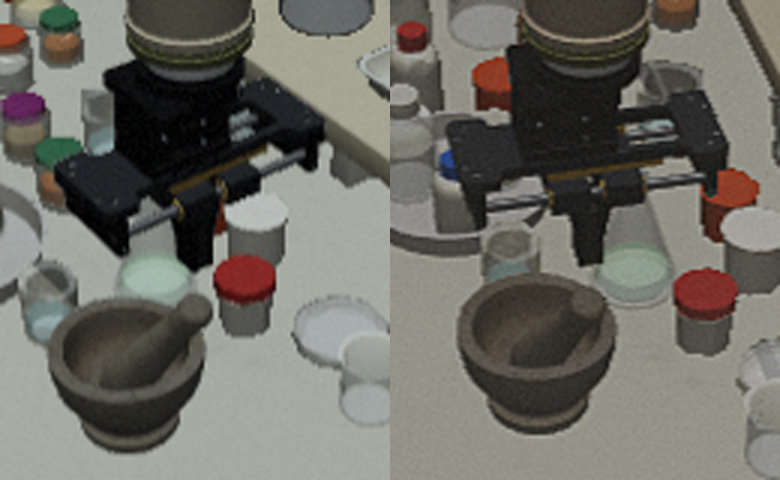

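Request:
drive_tool(series=[[[0, 0, 0], 0], [[0, 0, 0], 0], [[0, 0, 0], 0], [[0, 0, 0], 0], [[0, 0, 0], 0], [[0, 0, 0], 0], [[0, 0, 0], 0], [[0, 0, 0], 0], [[0, 0, 0], 0], [[0, 0, 0], 0]])

```text
time: 14.35
ee_pos: [0.523, -0.002, 0.2213]
eef_rot: [0.707, 0.707, 0.0, 0.0]
ft_force: [0.6, 0.4, 0.3]
width: 0.0006
grip_force: 0.0
```

Request:
drive_tool(series=[[[0, 0, 0], 0], [[0, 0, 0], 0], [[0, 0, 0], 0], [[0, 0, 0], 0], [[0, 0, 0], 0], [[0, 0, 0], 0], [[0, 0, 0], 0], [[0, 0, 0], 0], [[0, 0, 0], 0], [[0, 0, 0], 0]])

```text
time: 15.6
ee_pos: [0.523, -0.002, 0.2213]
eef_rot: [0.707, 0.707, 0.0, 0.0]
ft_force: [-0.3, 0.0, -0.2]
width: 0.0002
grip_force: 0.0
```

The fingertips are straight above the pestle end in both views: scene zoom tip (195,262) over end (197,305), side zoom tip (590,262) over end (588,300). Nothing has moved.

```bash
python3 -c "
from bench import r
print(r.close_job())"
```

```text
the job is handed in; nothing more can be done
None
```

The job is handed in: the arm pointed for about two seconds each at the squat jar, the balance pan and the pestle's upper end, in that order. It finished still over the pestle at about 16 s, and I saw no contact in the pictures or force readings.

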